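# Return each drug vial to the tray of its own syringe

### The arm

A 6-joint arm with a two-finger parallel gripper is mounted at the origin on the work surface. World frame = base frame: x ahead of the robot, y to its left, z up, the work surface at z = 0. Lengths are in mm, angles in degrees, forces in N, time in s.
With the tool pointing down it reaches from about 350 to 775 mm from the base axis. Payload 7.3 kg.
Tool frame: the origin (TCP) lies at the centre of the arm's flange, where the gripper is bolted on; the fingertips stand 178 mm ahead of it and the grasp point (between the pads) lies 159 mm ahead of it; z points along the fingers, y is the direction in which the jaws open and shut (so a half turn about z gives the same grasp; the last joint's range is limited). The gripper opens to 92 mm and grips with 3 to 60 N. Pads are 19 mm wide; open, the fingers measure 130 mm over their backs; the gripper's body (75 mm by 190 mm) begins 47 mm behind the grasp point.
Start: joints at [-8.365, 19.595, 87.324, -0, 73.075, -8.365], TCP at [525.003, 0.022, 404.741] pointing down, gripper open.
Joint ranges: [-145.02, 145.02], [-44.19, 115.74], [2.07, 154.8], [-57.11, 237.11], [16.16, 152.29], [-177.93, 177.93]. Speed limits (degrees/s): [147.25, 147.25, 180, 180, 180, 180].

### API

Orientations are given as [roll, pitch, yaw] about the fixed x, y, z axes, in that order (R = Rz(yaw) Ry(pitch) Rx(roll)).
In Python, from cell import get_state, camera, calibration, workorder gives the robot as it stands.
- The arm moves only by the shell command python3 -m inch 'ROWS' [OPENING]. ROWS is JSON, a list of rows, each a list of 6 numbers: the shift along the tool's x, y, z in units of 25 mm (1.0 is 25 mm), then the turn, a rotation vector about the tool's x, y, z in rad. A call has exactly 10 rows; each row shifts and turns the pose as measured when the row begins, along the tool's axes as they then stand; what a row does not reach is not made up. A row lasts 1/8 s, in which the tool goes at most 62.5 mm and 10.7 degrees, less where a joint would pass 70% of its speed; a pose out of reach is approached as far as the arm can. A call is refused whole if a number of a shift passes 1 or a number of a turn 0.188, either way. A call with a gripper value outside its range is refused whole. OPENING is the finger opening in mm, from 0 to 91.8, set as the call begins (- or left out, the last holds). The fingers move at their own pace and stop on an object; the grip force is fixed at half the most. Time passes only in rows, so rows that do not move let the fingers close, or fill a call up. It gives the time, the measured TCP pose, the force and the opening at its end, in the units of the state.
- get_state(): the state, without advancing time (a new reading comes with each control period).
- camera(name): name is "scene" or "side" or "wrist"; returns (picture, depth): 420x560x3 uint8, red, green, blue; 420x560 float32, mm along the optical axis (not along the pixel's ray), 0 where there is no reading.
- calibration(name): a dict with "fx", "fy", "cx", "cy" (pixels), "D" ([k1, k2, p1, p2, k3] as OpenCV has them; the pictures are not rectified), "cam_to_world" (4x4, takes a point from camera to world coordinates). Camera axes: x right, y down, z forward; pixel columns grow to the right and rows downward; lengths in mm; the calibration is good to about 2 mm. A picture is of the moment at which its call begins: read the wrist's pose just before it. calibration takes no time and is no camera call; for the wrist camera it gives the pose at the moment of the call.
- workorder.hand_in(): hands the job in, once; it reports no verdict.
The state is a dict: "time_s": time; "joints": joint angles; "qd": joint speeds; "joint_torque": joint torques, N m; "tcp_pos": TCP position; "orientation": TCP orientation; "contact_force": force on the tool from outside, world axes, zero at the start; "torque": the same for the moment, N m; "grip_width": finger opening in mm.
Only numpy, scipy, OpenCV 4.12 (cv2) and the standard library are available. Lean on these libraries where they do the work, as an engineer would, in place of code of your own. Each camera call takes 0.05 s, during which the arm holds its last target. There are 200 camera calls.

### The job

The three amber vials on the sterile back table have been mixed up. Stand each one in the middle of the round bay of the blue tray with its matching syringe - the largest vial with the largest syringe, the middle one with the middle, the smallest with the smallest; the empty steel tray is there as a free spot if you need one on the way. The vials are glass: keep them upright, set them down without dropping them, leave the basin, steel cup and white bottle where they stand, and let go of everything at the end.

Things in the scene. Friction and masses are not known exactly. Their poses are not given: they have to be found in the camera images.
- small_vial_mid (a point): The small amber glass vial with blank paper label and aluminium crimp cap, standing upright, loose: 30 mm diameter, 55 mm tall (straight wall to 38 mm, then a 20 mm wide neck and cap), about 35 g. The point is on its axis, half-way up; z is the vial's axis.
- middle_vial_mid (a point): The middle amber glass vial with blank paper label and aluminium crimp cap, standing upright, loose: 40 mm diameter, 73 mm tall (straight wall to 51 mm, then a 24 mm wide neck and cap), about 85 g. The point is on its axis, half-way up; z is the vial's axis.
- large_vial_mid (a point): The large amber glass vial with blank paper label and aluminium crimp cap, standing upright, loose: 52 mm diameter, 104 mm tall (straight wall to 73 mm, then a 32 mm wide neck and cap), about 190 g. The point is on its axis, half-way up; z is the vial's axis.
- small_tray_bay (a point): Vial bay of the fixed blue plastic tray that holds the smallest of the three syringes (barrel 14 mm thick, 94 mm long). Point: the bay's centre on the tray floor, 4 mm above the table; z up, x along the syringe. Bay: round, 70 mm inside, lip 4 mm high. Tray 190 (x) by 145 (y) mm, rim 8 mm above the table, its centre 34 mm from the point in -y; the syringe's axis, clipped in for good, 77 mm in -y.
- middle_tray_bay (a point): Vial bay of the fixed blue plastic tray that holds the middle syringe (barrel 21 mm thick, 120 mm long). Point: the bay's centre on the tray floor, 4 mm above the table; z up, x along the syringe. Bay: round, 70 mm inside, lip 4 mm high. Tray 190 (x) by 145 (y) mm, rim 8 mm above the table, its centre 34 mm from the point in -y; the syringe's axis, clipped in for good, 77 mm in -y.
- large_tray_bay (a point): Vial bay of the fixed blue plastic tray that holds the largest syringe (barrel 31 mm thick, 144 mm long). Point: the bay's centre on the tray floor, 4 mm above the table; z up, x along the syringe. Bay: round, 70 mm inside, lip 4 mm high. Tray 190 (x) by 145 (y) mm, rim 8 mm above the table, its centre 34 mm from the point in -y; the syringe's axis, clipped in for good, 77 mm in -y.
- spare_tray: Empty flat steel tray, 170 (x) by 130 (y) mm, floor 3 mm and rim 8 mm above the table, fixed; a free spot where a vial may stand for a while. Origin: centre of its underside, on the table; z up.
- basin_mid (a point): Round blue plastic basin, 140 mm wide at the rim, 60 mm tall, with used syringes in it; loose, not part of the job. The point is on its axis, half-way up.
- gallipot_mid (a point): Small open steel cup, 70 mm wide, 45 mm tall; loose, not part of the job. The point is on its axis, half-way up.
- saline_mid (a point): White plastic bottle, 66 mm diameter, 140 mm tall; loose, not part of the job. The point is on its axis, half-way up.
Things that resemble listed ones, but are neither listed nor needed, are in the scene too. Leave any black or pink look-alike of the part that bears small_tray_bay alone. Leave any red or turquoise look-alike of the part that bears middle_tray_bay alone.

How it is judged (in metres and radians):
At the end, for the whole second after the job is handed in: Each vial stands upright (within about 4 degrees) and at rest on the floor of the bay of its own tray, its axis within 15 mm of the bay's centre: small vial with the small syringe, middle with middle, large with large (horizontal distance between small_vial_mid and small_tray_bay below 0.015 m and z of small_vial_mid in the frame of small_tray_bay below 0.0305 m and angle between each of small_vial_mid, middle_vial_mid, large_vial_mid's own z axis and vertical below 0.08 rad and linear speed of each of small_vial, middle_vial, large_vial below 0.02 m/s and horizontal distance between middle_vial_mid and middle_tray_bay below 0.015 m and z of middle_vial_mid in the frame of middle_tray_bay below 0.0395 m and horizontal distance between large_vial_mid and large_tray_bay below 0.015 m and z of large_vial_mid in the frame of large_tray_bay below 0.055 m); the robot touches nothing.
It fails at once if a vial is tipped by more than about 30 degrees (angle between any of small_vial_mid, middle_vial_mid, large_vial_mid's own z axis and vertical above 0.52 rad).
It fails at once if a vial is let fall (free of the fingers and faster than 0.6 m/s, a drop of about 2 cm) ((contact force between the fingers and small_vial below 0.05 N and linear speed of small_vial above 0.6 m/s) or (contact force between the fingers and middle_vial below 0.05 N and linear speed of middle_vial above 0.6 m/s) or (contact force between the fingers and large_vial below 0.05 N and linear speed of large_vial above 0.6 m/s)).
It fails at once if the basin is pushed more than 3 cm or knocked over (distance of basin_mid from where it was at the start of the episode above 0.03 m or angle between basin_mid's own z axis and vertical above 0.5 rad).
It fails at once if the steel cup is pushed more than 3 cm or knocked over (distance of gallipot_mid from where it was at the start of the episode above 0.03 m or angle between gallipot_mid's own z axis and vertical above 0.5 rad).
It fails at once if the white bottle is pushed more than 3 cm or knocked over (distance of saline_mid from where it was at the start of the episode above 0.03 m or angle between saline_mid's own z axis and vertical above 0.5 rad).
It also fails if it takes over 117 s, if anything falls off the work surface, if the arm or the gripper's body presses on something with over 40 N, if the wrist force passes 120 N, or if a joint passes its speed limit or range.

## Working session

There is one attempt and no reset: what is moved stays moved. The work goes in short steps, Python scripts to look and compute and a shell command to move; the robot and the scene stay as the last step left them, time stands still between calls to the robot, and variables do not carry over. Pictures are saved under pics/ and viewed, about 12 in all and at most 16, crops included, and the job is handed in when it is done.

```bash
mkdir -p pics; ls
cat > h.py <<'E'
import numpy as np, cv2
from cell import get_state, camera, calibration, workorder
def snap(n,f):
    c=calibration(n); p,d=camera(n); cv2.imwrite(f'pics/{f}.png',p[:,:,::-1]); np.savez(f'pics/{f}.npz',p=p,d=d,T=np.array(c['cam_to_world']),K=np.array([c['fx'],c['fy'],c['cx'],c['cy']]),D=np.array(c['D'])); return p,d,c
def ray(f,u,v):
    z=np.load(f'pics/{f}.npz'); fx,fy,cx,cy=z['K']
    q=cv2.undistortPoints(np.array([[[u,v]]],float),np.array([[fx,0,cx],[0,fy,cy],[0,0,1]]),z['D'])[0,0]
    T=z['T']; return T[:3,3],T[:3,:3]@np.array([q[0],q[1],1]),z['d'][int(round(v)),int(round(u))]
def onz(f,u,v,h):
    o,r,_=ray(f,u,v); return o+r*(h-o[2])/r[2]
def dep(f,u,v):
    o,r,d=ray(f,u,v); return o+r*d
def cloud(f):
    z=np.load(f'pics/{f}.npz'); fx,fy,cx,cy=z['K']
    v,u=np.mgrid[0:420,0:560]; q=cv2.undistortPoints(np.stack([u.ravel(),v.ravel()],-1)[:,None].astype(float),np.array([[fx,0,cx],[0,fy,cy],[0,0,1]]),z['D'])[:,0]
    d=z['d'].ravel(); P=np.c_[q*d[:,None],d]@z['T'][:3,:3].T+z['T'][:3,3]; P[d==0]=np.nan
    return P.reshape(420,560,3)
E
python3 - <<'E'
from h import *
for n in('scene','side','wrist'):
    p,d,c=snap(n,n+'0'); print(n,np.round(c['cam_to_world'],2).tolist(),c['fx'])
s=get_state();print(s)
E
```

```text
pics
scene [[-0.72, 0.38, -0.57, 1276.91], [0.69, 0.41, -0.6, 784.84], [0.01, -0.83, -0.56, 849.83], [0.0, 0.0, 0.0, 1.0]] 453.6316664622069
side [[0.93, -0.26, 0.27, -35.54], [-0.37, -0.69, 0.62, -1294.93], [0.02, -0.68, -0.74, 1572.52], [0.0, 0.0, 0.0, 1.0]] 534.4072768726356
wrist [[1.0, -0.0, -0.0, 523.53], [-0.0, -0.97, -0.25, 65.94], [-0.0, 0.25, -0.97, 384.87], [0.0, 0.0, 0.0, 1.0]] 292.4335176715409
{'time_s': 0.15, 'joints': array([-8.36560107e+00,  1.96267931e+01,  8.73622333e+01, -2.02073525e-03,
        7.30763247e+01, -8.36342033e+00]), 'qd': array([-0.09449539, -0.19223196, -0.21452934,  0.04334531, -0.02193378,
        0.00642264]), 'joint_torque': array([ 7.52666965e-04, -4.31470585e+01, -2.44352603e+01,  7.18239485e-02,
        5.38185902e-02, -1.32920518e-04]), 'tcp_pos': array([5.24905632e+02, 2.75351284e-02, 4.04223571e+02]), 'orientation': array([-1.79935063e+02, -7.59339888e-03,  8.99984043e+01]), 'contact_force': array([-0.79568133, -0.21419009, -0.47605259]), 'torque': array([ 0.01142592, -0.00473891, -0.01062617]), 'grip_width': 91.67469115974927}
```

View pics/scene0.png

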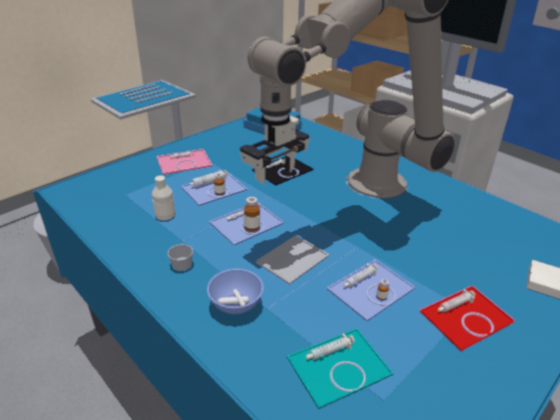

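View pics/side0.png

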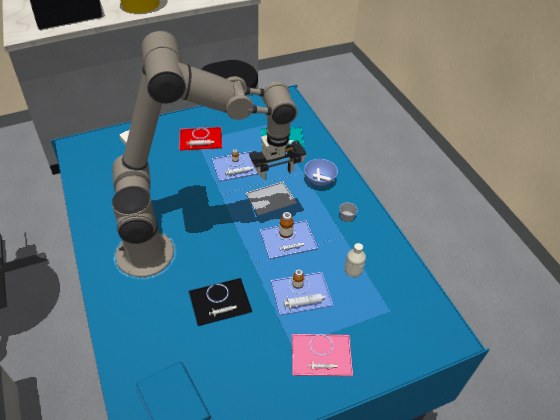

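View pics/wrist0.png

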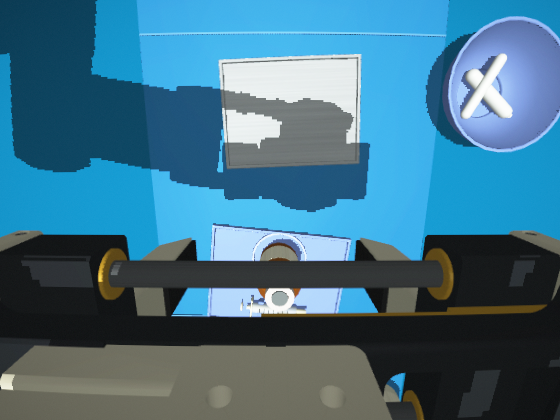

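Scene and side views show three blue trays, with black, pink, red and turquoise decoys. The large vial is at scene (252,215) on the small-syringe tray, the middle vial at (219,183) on the large-syringe tray, and the small vial at (383,290) on the middle-syringe tray. The spare tray is at scene (292,257). Next come enlarged crops for precise points.

Run:
```python
from h import *
a=cv2.imread('pics/side0.png'); b=cv2.imread('pics/scene0.png')
cv2.imwrite('pics/c1.png',cv2.resize(a[140:320,200:380],None,fx=3.3,fy=3.3,interpolation=cv2.INTER_CUBIC))
cv2.imwrite('pics/c2.png',cv2.resize(b[160:320,170:420],None,fx=3.2,fy=3.2,interpolation=cv2.INTER_CUBIC))
# object clusters
for f in('scene0','side0'):
    P=cloud(f); z=np.load(f'pics/{f}.npz')['p'].astype(int)
    hsv=cv2.cvtColor(np.load(f'pics/{f}.npz')['p'],cv2.COLOR_RGB2HSV)
    m=(P[...,2]>15)&(P[...,2]<160)&(P[...,0]>250)&(P[...,0]<900)&(abs(P[...,1])<600)
    n,l,s,c=cv2.connectedComponentsWithStats(m.astype(np.uint8))
    for i in range(1,n):
        if s[i,4]>15:
            q=P[l==i]; print(f,s[i].tolist(),np.round(q.min(0)),np.round(q.max(0)),np.round(np.median(q,0)))
```

```text
scene0 [190, 170, 38, 24, 436] [ 390. -434.   15.] [ 535. -304.   80.] [ 481. -388.   35.]
scene0 [152, 176, 23, 42, 705] [ 659. -364.   15.] [ 725. -310.  145.] [ 701. -326.   78.]
scene0 [227, 197, 33, 33, 517] [ 499. -180.   15.] [564. -67. 113.] [541. -85.  63.]
scene0 [168, 244, 25, 25, 400] [ 755. -136.   15.] [825. -64.  49.] [ 787. -108.   32.]
scene0 [343, 264, 35, 23, 277] [413. 272.  15.] [535. 309.  29.] [472. 290.  23.]
scene0 [208, 269, 56, 45, 1699] [704.  56.  15.] [845. 195.  65.] [762. 105.  38.]
scene0 [377, 278, 13, 20, 193] [471. 353.  15.] [499. 382.  63.] [491. 371.  44.]
scene0 [438, 289, 37, 22, 332] [313. 496.  15.] [429. 548.  33.] [371. 521.  24.]
scene0 [306, 334, 48, 25, 436] [659. 365.  15.] [776. 420.  31.] [717. 393.  24.]
side0 [187, 139, 26, 6, 85] [315. 487.  15.] [423. 540.  33.] [366. 512.  24.]
side0 [288, 140, 6, 4, 16] [737. 359.  15.] [762. 375.  33.] [745. 368.  25.]
side0 [231, 149, 8, 12, 66] [466. 338.  15.] [499. 376.  65.] [482. 356.  39.]
side0 [304, 159, 34, 27, 604] [708.  47.  15.] [851. 193.  68.] [785. 143.  38.]
side0 [228, 166, 25, 9, 93] [426. 265.  15.] [534. 298.  33.] [473. 277.  22.]
side0 [340, 203, 18, 17, 181] [ 755. -142.   15.] [828. -69.  54.] [794. -99.  33.]
side0 [279, 212, 15, 25, 280] [ 500. -132.   15.] [553. -80. 116.] [ 521. -114.   73.]
side0 [282, 243, 19, 8, 46] [ 482. -189.   15.] [ 551. -156.   27.] [ 513. -177.   18.]
side0 [345, 243, 20, 33, 463] [ 654. -386.   15.] [ 718. -317.  146.] [ 679. -365.   87.]
side0 [292, 270, 13, 18, 161] [ 455. -356.   15.] [ 493. -318.   82.] [ 471. -343.   55.]
side0 [284, 293, 42, 17, 342] [ 393. -440.   15.] [ 536. -386.   43.] [ 459. -420.   30.]
```

View pics/c1.png

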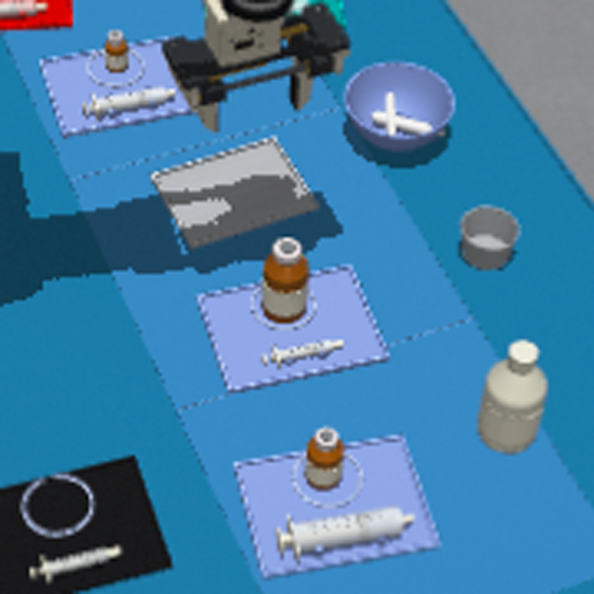

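View pics/c2.png

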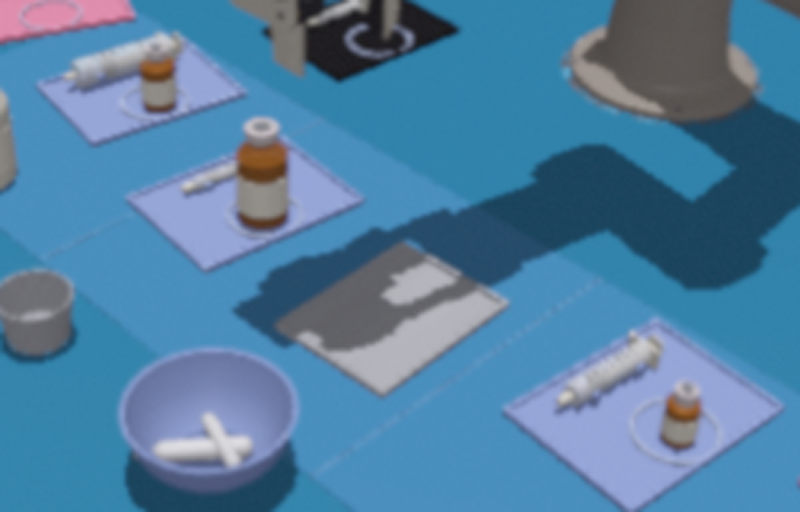

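The crops show all the tray corners: small tray in c1 at (198,293),(352,265),(389,357),(230,391), and the rest likewise in both crops. I'll project and triangulate them.

Run:
```python
from h import *
A={'small':[(198,293),(352,265),(389,357),(230,391)],'large':[(234,463),(403,436),(440,546),(265,577)],'mid':[(40,60),None,None,(65,136)],'spare':[(151,175),(276,137),(318,205),(189,250)]}
# same corner order in scene: side's TL,TR,BR,BL = (-x+y),(+x+y),(+x-y),(-x-y)
B={'small':[(362,200),(207,269),(127,198),(275,140)],'large':[(245,94),(95,143),(38,86),(165,36)],'mid':[(782,408),(632,512),(503,409),(658,319)],'spare':[(509,301),(383,396),(277,322),(405,240)]}
def tri(r1,r2):
    M=0;b=0
    for o,r in(r1,r2):
        r=r/np.linalg.norm(r);Q=np.eye(3)-np.outer(r,r);M=M+Q;b=b+Q@o
    return np.linalg.solve(M,b)
for k in A:
    pa=[];pb=[]
    for a,b in zip(A[k],B[k]):
        ub=[170+(b[0]+.5)/3.2-.5,160+(b[1]+.5)/3.2-.5]; pb.append(onz('scene0',*ub,8))
        if a:
            ua=[200+(a[0]+.5)/3.3-.5,140+(a[1]+.5)/3.3-.5]; pa.append(onz('side0',*ua,8))
            print(k,'tri',np.round(tri(ray('side0',*ua)[:2],ray('scene0',*ub)[:2])))
    for n,p in(('scene',pb),('side',pa)):
        p=np.array(p); print(k,n,np.round(p[:,:2]).tolist(),'c',np.round(p.mean(0)))
        if len(p)==4:
            ex=(p[1]+p[2]-p[0]-p[3])/2; ey=(p[0]+p[1]-p[2]-p[3])/2
            th=(np.arctan2(ex[1],ex[0])+np.arctan2(-ey[0],ey[1]))/2
            c=p.mean(0); print('  size',np.hypot(*ex[:2]),np.hypot(*ey[:2]),'yaw',np.degrees(th),'bay',np.round(c[:2]+34*np.array([-np.sin(th),np.cos(th)]),1))
# vial tops: cap in side crop / scene crop
V={'L':((287,247),(261,127),104),'M':((325,436),(157,47),73),'S':((115,36),(686,389),55)}
for k,(a,b,h) in V.items():
    ua=[200+(a[0]+.5)/3.3-.5,140+(a[1]+.5)/3.3-.5];ub=[170+(b[0]+.5)/3.2-.5,160+(b[1]+.5)/3.2-.5]
    print(k,np.round(tri(ray('side0',*ua)[:2],ray('scene0',*ub)[:2]),1),np.round(onz('side0',*ua,h+4),1),np.round(onz('scene0',*ub,h+4),1))
```

```text
small tri [442. -46.   7.]
small tri [626. -68.   6.]
small tri [ 610. -211.    5.]
small tri [ 426. -191.    3.]
small scene [[441.0, -45.0], [625.0, -64.0], [611.0, -207.0], [433.0, -186.0]] c [ 527. -125.    8.]
  size 182.23803692312535 141.9723227429876 yaw -5.442894088580658 bay [530.7 -91.6]
small side [[442.0, -48.0], [628.0, -72.0], [610.0, -214.0], [424.0, -194.0]] c [ 526. -132.    8.]
  size 187.26507152826625 145.40503536523613 yaw -6.999546739825001 bay [530.2 -98.3]
large tri [ 392. -283.    4.]
large tri [ 576. -316.    5.]
large tri [ 553. -458.    3.]
large tri [ 375. -436.   11.]
large scene [[395.0, -278.0], [576.0, -310.0], [555.0, -449.0], [379.0, -443.0]] c [ 476. -370.    8.]
  size 179.21535256943608 153.0166311613802 yaw -6.565012986006559 bay [ 480.  -336.3]
large side [[392.0, -286.0], [578.0, -320.0], [553.0, -462.0], [369.0, -430.0]] c [ 473. -374.    8.]
  size 187.63934672193574 144.70440771594798 yaw -9.767366605776285 bay [ 478.8 -340.8]
mid tri [392. 408.   6.]
mid tri [376. 264.   5.]
mid scene [[393.0, 409.0], [578.0, 392.0], [564.0, 248.0], [375.0, 268.0]] c [477. 329.   8.]
  size 188.2718360922629 143.58400431836654 yaw -5.977997780941523 bay [480.7 363. ]
mid side [[392.0, 405.0], [378.0, 256.0]] c [385. 331.   8.]
spare tri [455. 157.   6.]
spare tri [626. 165.   5.]
spare tri [628.  35.   6.]
spare tri [456.  25.   4.]
spare scene [[454.0, 159.0], [626.0, 169.0], [627.0, 37.0], [457.0, 30.0]] c [541.  99.   8.]
  size 171.53647345765108 130.22453500057986 yaw 1.9679064958985681 bay [539.8 132.6]
spare side [[456.0, 153.0], [627.0, 160.0], [629.0, 32.0], [456.0, 19.0]] c [542.  91.   8.]
  size 172.2725174802861 130.5974373568923 yaw 1.8596985459370257 bay [541.2 124.8]
L [528.  -98.  106.9] [528.6 -99.8 108. ] [527.7 -96.1 108. ]
M [ 473.8 -331.5   75.7] [ 474.5 -333.2   77. ] [ 473.8 -329.    77. ]
S [482.4 364.   56. ] [482.4 359.   59. ] [483.5 366.2  59. ]
```

Both views agree on x, but differ by about 5 mm in y. The wrist picture settles this for the nearest tray: cap centre (279,298), ring sides at x 252 and 308, ring top at y 232, spare corners (220,60),(360,55),(359,162),(226,168).

```bash
python3 - <<'E'
from h import *
f='wrist0'
print('cap',onz(f,279,298,108).round(1))
for n,u,v,h in(('ringtop',280,233,8),('ringL',252,258,8),('ringR',308,258,8),('trayTL',213,226,8),('trayTR',350,238,8),('s1',220,60,8),('s2',360,55,8),('s3',359,162,8),('s4',226,168,8)): print(n,onz(f,u,v,h).round(1),dep(f,u,v).round(1))
P=cloud(f); m=(P[...,2]>95)&(P[...,2]<125)&(abs(P[...,1]+98)<40)
q=P[m];print(len(q),q.min(0) if len(q) else 0,q.max(0) if len(q) else 0)
E
python3 -m inch '[[-1,0,0,0,0,0],[-1,0,0,0,0,0],[-1,0,0,0,0,0],[-1,0,0,0,0,0],[-1,0,0,0,0,0],[-1,0,0,0,0,0],[-1,0,0,0,0,0],[0,0,0,0,0,0],[0,0,0,0,0,0],[0,0,0,0,0,0]]' 91
python3 -c "
from h import *
snap('wrist','w1')"
```

```text
cap [526.6 -97.4 108. ]
ringtop [528.9 -57.9   8. ] [528.9 -57.8   8.2]
ringL [490.2 -94.3   8. ] [490.4 -93.4  10.1]
ringR [567.8 -94.4   8. ] [568.1 -95.5   5.3]
trayTL [438.5 -48.    8. ] [438.6 -47.9   8.3]
trayTR [624.4 -65.2   8. ] [625.4 -66.5   4.2]
s1 [457.  157.9   8. ] [457.2 157.6   9.2]
s2 [623.4 163.6   8. ] [623.8 164.    6.6]
s3 [629.7  37.3   8. ] [631.6  36.8   1.4]
s4 [459.4  29.7   8. ] [4.581e+02 2.890e+01 2.000e-01]
571 [ 511.68166455 -112.99264443   99.02734811] [542.62410666 -85.96122482 111.68841414]
time_s: 1.4
tcp_pos: [524.6, -178.4, 401.1]
orientation: [-179.6, -0.2, 90.1]
contact_force: [-0.3, -0.3, -0.2]
grip_width: 91.0
```

View pics/w1.png

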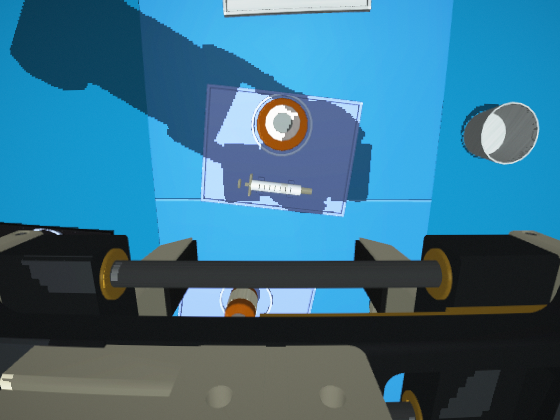

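The wrist is now nearly above the small tray. The cap is at (282,123), the bay ring is centred near (281,124), and the tray corners are (208,85),(362,101),(344,216),(201,199).

```bash
python3 - <<'E'
from h import *
f='w1'
print('cap',onz(f,282,123,108).round(1),dep(f,282,123).round(1))
print('ring',onz(f,281,124,8).round(1))
p=np.array([onz(f,*x,8) for x in((208,85),(362,101),(344,216),(201,199))]);c=p.mean(0);ey=p[0]+p[1]-p[2]-p[3];ey/=np.linalg.norm(ey);print(p.round(),'bay',(c+34*ey).round(1),ey)
z=np.load('pics/w1.npz')['p'].astype(int);P=cloud(f)
m=(P[...,2]>100)&(P[...,2]<118)&(abs(P[...,1]+98)<40);q=P[m];print(len(q),np.round((q.min(0)+q.max(0))/2,1),q.max(0)-q.min(0))
E
python3 -m inch '[[0.8,0.05,0.8,0,0,0],[0.8,0.05,0.8,0,0,0],[0.8,0,0.8,0,0,0],[0.8,0,0.8,0,0,0],[0,0,0.8,0,0,0],[0,0,0.8,0,0,0],[0,0,0,0,0,0],[0,0,0,0,0,0],[0,0,0,0,0,0],[0,0,0,0,0,0]]' 91
```

```text
cap [526.8 -97.7 108. ] [526.8 -97.8 110.1]
ring [527.  -93.5   8. ]
[[ 439.  -48.    8.]
 [ 625.  -66.    8.]
 [ 611. -210.    8.]
 [ 423. -188.    8.]] bay [528.1 -94.1   8. ] [0.10638924 0.99432456 0.        ]
963 [526.8 -97.3 107.5] [30.85181432 30.61592011  8.62982753]
time_s: 2.7
tcp_pos: [527.0, -90.4, 281.8]
orientation: [-180.0, -0.1, 90.5]
contact_force: [-1.0, 0.3, -0.3]
grip_width: 91.3
```

```bash
python3 -m inch '[[-0.28,0,0.2,0,0,0],[0,0,0.7,0,0,0],[0,0,0.7,0,0,0],[0,0,0.6,0,0,0],[0,0,0,0,0,0],[0,0,0,0,0,0],[0,0,0,0,0,0],[0,0,0,0,0,0],[0,0,0,0,0,0],[0,0,0,0,0,0]]' 91
```

```text
time_s: 3.95
tcp_pos: [528.0, -99.9, 227.3]
orientation: [179.7, 0.0, 90.5]
contact_force: [0.4, 0.1, -0.3]
grip_width: 90.5
```

Good. Now close the fingers.

```bash
python3 -m inch '[[0,0,0,0,0,0],[0,0,0,0,0,0],[0,0,0,0,0,0],[0,0,0,0,0,0],[0,0,0,0,0,0],[0,0,0,0,0,0],[0,0,0,0,0,0],[0,0,0,0,0,0],[0,0,0,0,0,0],[0,0,0,0,0,0]]' 40
```

```text
time_s: 5.2
tcp_pos: [528.0, -99.9, 227.4]
orientation: [179.7, 0.0, 90.5]
contact_force: [-0.5, -0.1, 1.2]
grip_width: 51.5
```

```bash
python3 -m inch '[[0,0,-0.3,0,0,0],[0,0,-0.6,0,0,0],[0,0,-0.6,0,0,0],[0.4,0,-0.4,0,0,0],[0.8,0.1,0,0,0,0],[0.9,0.1,0,0,0,0],[0.9,0.1,0,0,0,0],[0.9,0.1,0,0,0,0],[0.9,0.1,0,0,0,0],[0.9,0,0,0,0,0]]' && python3 -m inch '[[0.8,0,0,0,0,0],[0.6,0,0,0,0,0],[0.3,0,0,0,0,0],[0,0,0,0,0,0],[0,0,0.5,0,0,0],[0,0,0.4,0,0,0],[0,0,0,0,0,0],[0,0,0,0,0,0],[0,0,0,0,0,0],[0,0,0,0,0,0]]'
```

```text
time_s: 6.45
tcp_pos: [538.8, 49.4, 282.9]
orientation: [179.5, 0.0, 90.3]
contact_force: [0.2, -0.3, -2.3]
grip_width: 51.3
time_s: 7.7
tcp_pos: [538.1, 94.4, 260.0]
orientation: [179.5, 0.0, 90.4]
contact_force: [0.8, 0.2, -1.9]
grip_width: 51.8
```

```bash
python3 -m inch '[[0,0,0.4,0,0,0],[0,0,0.4,0,0,0],[0,0,0.3,0,0,0],[0,0,0.1,0,0,0],[0,0,0,0,0,0],[0,0,0.05,0,0,0],[0,0,0.05,0,0,0],[0,0,0,0,0,0],[0,0,0,0,0,0],[0,0,0,0,0,0]]'
```

```text
time_s: 8.95
tcp_pos: [538.6, 94.5, 226.9]
orientation: [179.4, 0.0, 90.4]
contact_force: [-0.3, -0.1, -1.7]
grip_width: 51.3
```

```bash
python3 -m inch '[[0,0,0.05,0,0,0],[0,0,0,0,0,0],[0,0,0,0,0,0],[0,0,0,0,0,0],[0,0,0,0,0,0],[0,0,0,0,0,0],[0,0,0,0,0,0],[0,0,0,0,0,0],[0,0,0,0,0,0],[0,0,0,0,0,0]]'
```

```text
time_s: 10.2
tcp_pos: [538.7, 94.5, 226.4]
orientation: [179.3, 0.0, 90.4]
contact_force: [-1.3, -0.4, 0.4]
grip_width: 51.6
```

```bash
python3 -m inch '[[0,0,0,0,0,0],[0,0,0,0,0,0],[0,0,0,0,0,0],[0,0,0,0,0,0],[0,0,0,0,0,0],[0,0,-0.4,0,0,0],[0,0,-0.8,0,0,0],[0,0,-1,0,0,0],[0,0,-1,0,0,0],[0,0,-1,0.012,0,0]]' 91 && python3 -m inch '[[0.5,-0.3,-0.8,0,0,0],[1,-0.3,0,0,0,0],[1,-0.3,0,0,0,0],[1,-0.3,0,0,0,0],[1,-0.3,0,0,0,0],[1,-0.3,0,0,0,0],[1,-0.3,0,0,0,0],[0.7,0,0,0,0,0],[0,0,0,0,0,0],[0,0,0,0,0,0]]' && python3 -c "
from h import *
snap('wrist','w2')"
```

```text
time_s: 11.45
tcp_pos: [537.2, 94.6, 335.5]
orientation: [-179.9, 0.0, 90.4]
contact_force: [1.3, 0.3, -0.0]
grip_width: 91.1
time_s: 12.7
tcp_pos: [482.2, 278.6, 365.8]
orientation: [179.4, -0.1, 90.3]
contact_force: [-0.6, -0.5, 0.5]
grip_width: 91.0
```

View pics/w2.png

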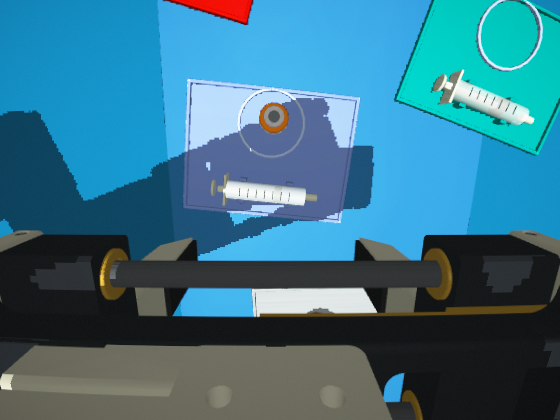

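The small vial's cap is at (274,117). Ring: left 238, right 305, top 89, bottom 158, so its centre is about (271.5,123). Tray corners: (188,80),(359,97),(341,222),(184,207).

Run:
```python
from h import *
f='w2'
print('cap',onz(f,274,117,59).round(1),dep(f,274,117).round(1))
print('ring',onz(f,271.5,123,8).round(1))
p=np.array([onz(f,*x,8) for x in((188,80),(359,97),(341,222),(184,207))]);c=p.mean(0);ey=p[0]+p[1]-p[2]-p[3];ey/=np.linalg.norm(ey);print(p.round(),'bay',(c+34*ey).round(1),ey)
P=cloud(f)
m=(P[...,2]>50)&(P[...,2]<70)&(abs(P[...,1]-362)<30)&(abs(P[...,0]-482)<30);q=P[m];print(len(q),np.round((q.min(0)+q.max(0))/2,1),q.max(0)-q.min(0))
```

```text
cap [482.4 364.8  59. ] [482.4 364.7  60.5]
ring [479.9 362.    8. ]
[[390. 407.   8.]
 [576. 390.   8.]
 [564. 248.   8.]
 [376. 266.   8.]] bay [479.5 361.6   8. ] [0.08971951 0.99596707 0.        ]
354 [482.4 365.8  57.4] [18.88117851 18.42313242  9.02005403]
```

```bash
python3 -m inch '[[0.85,0,0.7,0.01,0,0],[0.85,0,0.8,0,0,0],[0.85,0,0.8,0,0,0],[0.85,0,0.8,0,0,0],[0,0,0.8,0,0,0],[0,0,0.8,0,0,0],[0,0,0,0,0,0],[0,0,0,0,0,0],[0,0,0,0,0,0],[0,0,0,0,0,0]]' 91
```

```text
time_s: 14.0
tcp_pos: [487.2, 359.6, 248.0]
orientation: [179.7, -0.1, 89.7]
contact_force: [-0.1, 0.0, 0.6]
grip_width: 90.9
```

```bash
python3 -m inch '[[0.2,-0.2,0,0,0,0],[0,0,0.6,0,0,0],[0,0,0.6,0,0,0],[0,0,0.6,0,0,0],[0,0,0.4,0,0,0],[0,0,0,0,0,0],[0,0,0,0,0,0],[0,0,0,0,0,0],[0,0,0,0,0,0],[0,0,0,0,0,0]]' 91
```

```text
time_s: 15.25
tcp_pos: [482.3, 365.2, 189.5]
orientation: [179.6, -0.1, 89.7]
contact_force: [0.3, -0.1, 0.2]
grip_width: 91.3
```

```bash
python3 -m inch '[[0,0,-0.06,0.006,0,0],[0,0,0,0,0,0],[0,0,0,0,0,0],[0,0,0,0,0,0],[0,0,0,0,0,0],[0,0,0,0,0,0],[0,0,0,0,0,0],[0,0,0,0,0,0],[0,0,0,0,0,0],[0,0,0,0,0,0]]' 20 && python3 -m inch '[[0,0,0,0,0,0],[0,0,0,0,0,0],[0,0,-0.2,0,0,0],[0,0,-0.6,0,0,0],[0,0,-1,0,0,0],[0,0,-1,0,0,0],[0,0,-1,0,0,0],[0,0,-1,0,0,0],[0,0,-1,0,0,0],[0,0,0,0,0,0]]'
```

```text
time_s: 16.5
tcp_pos: [482.3, 365.2, 191.5]
orientation: [180.0, -0.1, 89.7]
contact_force: [0.2, 0.3, -0.6]
grip_width: 29.3
time_s: 17.75
tcp_pos: [481.9, 364.7, 348.0]
orientation: [179.7, -0.3, 89.7]
contact_force: [-0.1, -0.4, -1.0]
grip_width: 29.3
```

```bash
python3 -m inch '[[-0.5,0.1,0,0,0,0],[-1,0.1,0,0,0,0],[-1,0.1,0,0,0,0],[-1,0.1,0,0,0,0],[-1,0.1,0,0,0,0],[-1,0.1,0,0,0,0],[-1,0.1,0,0,0,0],[-1,0.1,0,0,0,0],[-1,0.1,0,0,0,0],[-1,0.1,0,0,0,0]]' && python3 -m inch '[[-1,0.1,0,0,0,0],[-1,0.1,0,0,0,0],[-1,0.1,0,0,0,0],[-1,0.1,0,0,0,0],[-1,0.1,0,0,0,0],[-1,0,0,0,0,0],[-0.8,0,0,0,0,0],[-0.5,0,0,0,0,0],[0,0,0,0,0,0],[0,0,0,0,0,0]]'
```

```text
time_s: 19.0
tcp_pos: [503.0, 113.3, 336.0]
orientation: [-179.1, 0.2, 89.7]
contact_force: [0.3, 0.1, -0.8]
grip_width: 28.9
time_s: 20.25
tcp_pos: [508.8, -81.8, 326.0]
orientation: [-177.9, 0.1, 89.4]
contact_force: [-0.4, 0.6, -0.2]
grip_width: 29.5
```

```bash
python3 -m inch '[[-0.25,0.4,0.2,-0.036,0,0],[-0.25,0.35,0.6,0,0,0.01],[0,0,0.8,0,0,0],[0,0,0.8,0,0,0],[0,0,0.8,0,0,0],[0,0,0.6,0,0,0],[0,0,0.3,0,0,0],[0,0,0,0,0,0],[0,0,0,0,0,0],[0,0,0,0,0,0]]'
```

```text
time_s: 21.5
tcp_pos: [528.6, -91.6, 217.3]
orientation: [-179.8, 0.0, 89.0]
contact_force: [0.8, 0.6, -0.1]
grip_width: 29.4
```

```bash
python3 -m inch '[[-0.12,0,0.2,0,0,0],[0,0,0.3,0,0,0],[0,0,0.3,0,0,0],[0,0,0.15,0,0,0],[0,0,0.04,0,0,0],[0,0,0,0,0,0],[0,0,0,0,0,0],[0,0,0,0,0,0],[0,0,0,0,0,0],[0,0,0,0,0,0]]'
```

```text
time_s: 22.75
tcp_pos: [528.7, -95.1, 191.6]
orientation: [-179.9, 0.0, 89.0]
contact_force: [0.0, 0.6, -0.8]
grip_width: 29.3
```

Lower another 0.5 mm, release, rise, and head for the large tray.

```bash
python3 -m inch '[[0,0,0.03,0,0,0],[0,0,0.02,0,0,0],[0,0,0,0,0,0],[0,0,0,0,0,0],[0,0,0,0,0,0],[0,0,0,0,0,0],[0,0,0,0,0,0],[0,0,0,0,0,0],[0,0,0,0,0,0],[0,0,0,0,0,0]]' && python3 -m inch '[[0,0,0,0,0,0],[0,0,0,0,0,0],[0,0,0,0,0,0],[0,0,0,0,0,0],[0,0,0,0,0,0],[0,0,0,0,0,0],[0,0,-0.4,0,0,0],[0,0,-0.8,0,0,0],[0,0,-1,0,0,0],[0,0,-1,0,0,0]]' 91 && python3 -m inch '[[-0.3,-0.2,-1,0,0,0],[-1,-0.2,-1,0,0,0],[-1,-0.2,-1,0,0,0],[-1,-0.2,-1,0,0,0],[-1,-0.2,-0.3,0,0,0],[-1,-0.2,0,0,0,0],[-1,-0.2,0,0,0,0],[-1,-0.2,0,0,0,0],[-1,-0.2,0,0,0,0],[-1,-0.2,0,0,0,0]]'
```

```text
time_s: 24.0
tcp_pos: [528.8, -95.1, 191.4]
orientation: [-179.9, 0.1, 89.0]
contact_force: [-0.6, 0.6, 0.1]
grip_width: 29.3
time_s: 25.25
tcp_pos: [528.5, -94.9, 273.6]
orientation: [-179.8, 0.0, 89.0]
contact_force: [-0.1, -1.0, 0.0]
grip_width: 91.0
time_s: 26.5
tcp_pos: [472.1, -330.8, 396.5]
orientation: [179.6, 0.4, 89.2]
contact_force: [0.5, 0.9, 0.9]
grip_width: 90.8
```

```bash
python3 -m inch '[[-1,0,0,0,0,0],[-1,0,0,0,0,0],[-0.8,0,0,0,0,0],[-0.5,0,0,0,-0.006,0.014],[0,0,0,0,0,0],[0,0,0,0,0,0],[0,0,0,0,0,0],[0,0,0,0,0,0],[0,0,0,0,0,0],[0,0,0,0,0,0]]' && python3 -c "
from h import *
snap('wrist','w3')"
```

```text
time_s: 27.75
tcp_pos: [469.7, -414.3, 400.9]
orientation: [179.5, 0.8, 88.3]
contact_force: [0.9, 0.1, -0.4]
grip_width: 91.1
```

View pics/w3.png

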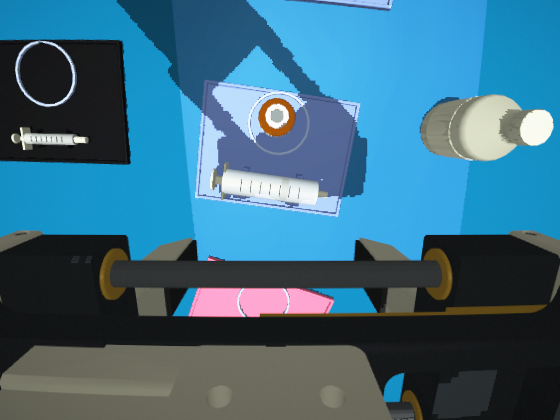

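The middle vial's cap is at (277,116). Ring: left 248, right 309, top 92, bottom 154, so its centre is about (278.5,123). Tray corners: (206,81),(360,103),(338,216),(196,197).

Run:
```python
from h import *
f='w3'
print('cap',onz(f,277,116,77).round(1),dep(f,277,116).round(1))
print('ring',onz(f,278.5,123,8).round(1))
p=np.array([onz(f,*x,8) for x in((206,81),(360,103),(338,216),(196,197))]);c=p.mean(0);ey=p[0]+p[1]-p[2]-p[3];ey/=np.linalg.norm(ey);print(p.round(),'bay',(c+34*ey).round(1),ey)
P=cloud(f)
m=(P[...,2]>68)&(P[...,2]<90)&(abs(P[...,1]+335)<35)&(abs(P[...,0]-474)<35);q=P[m];print(len(q),np.round((q.min(0)+q.max(0))/2,1),q.max(0)-q.min(0))
```

```text
cap [ 475.2 -330.9   77. ] [ 475.2 -331.    78.6]
ring [ 477.9 -335.1    8. ]
[[ 393. -284.    8.]
 [ 577. -314.    8.]
 [ 554. -456.    8.]
 [ 368. -424.    8.]] bay [ 478.9 -336.1    8. ] [0.17103851 0.98526434 0.        ]
453 [ 474.8 -330.4   75.3] [23.07247908 22.21533761  9.31957322]
```

```bash
python3 -m inch '[[0.8,0.05,0.8,0.008,0.014,-0.03],[0.85,0.05,0.8,0,0,0],[0.85,0.05,0.8,0,0,0],[0.8,0.05,0.8,0,0,0],[0,0,0.8,0,0,0],[0,0,0.8,0,0,0],[0,0,0.4,0,0,0],[0,0,0,0,0,0],[0,0,0,0,0,0],[0,0,0,0,0,0]]' 91
```

```text
time_s: 29.05
tcp_pos: [476.2, -330.5, 269.1]
orientation: [179.7, 0.2, 90.1]
contact_force: [-0.2, 1.0, 0.2]
grip_width: 91.2
```

```bash
python3 -m inch '[[0,-0.04,0.6,0.005,0,0],[0,0,0.7,0,0,0],[0,0,0.7,0,0,0],[0,0,0.5,0,0,0],[0,0,0.1,0,0,0],[0,0,0,0,0,0],[0,0,0,0,0,0],[0,0,0,0,0,0],[0,0,0,0,0,0],[0,0,0,0,0,0]]' 91 && python3 -m inch '[[0,0,0,0,0,0],[0,0,0,0,0,0],[0,0,0,0,0,0],[0,0,0,0,0,0],[0,0,0,0,0,0],[0,0,0,0,0,0],[0,0,0,0,0,0],[0,0,0,0,0,0],[0,0,0,0,0,0],[0,0,0,0,0,0]]' 30
```

```text
time_s: 30.3
tcp_pos: [475.3, -331.2, 202.3]
orientation: [179.9, 0.4, 90.1]
contact_force: [-0.3, 0.4, 0.2]
grip_width: 90.8
time_s: 31.55
tcp_pos: [475.4, -331.2, 202.5]
orientation: [179.9, 0.4, 90.1]
contact_force: [0.6, 0.3, 0.5]
grip_width: 39.5
```

```bash
python3 -m inch '[[0,0,-0.3,0,0,0],[0,0,-0.8,0,0,0],[0,0,-1,0,0,0],[0,0,-1,0,0,0],[0,0,-1,0,0,0],[0,0,-1,0,0,0],[0.5,0,-1,0,0,0],[1,0,0,0,0,0],[1,0,0,0,0,0],[1,0,0,0,0,0]]' && python3 -m inch '[[1,0,0,0,0,0],[1,0,0,0,0,0],[1,0,0,0,0,0],[1,0,0,0,0,0],[1,0,0,0,0,0],[1,0,0,0,0,0],[1,0,0,0,0,0],[1,0,0,0,0,0],[1,0,0,0,0,0],[1,0,0,0,0,0]]'
```

```text
time_s: 32.8
tcp_pos: [474.0, -240.7, 362.1]
orientation: [179.9, 0.4, 89.9]
contact_force: [0.1, 0.2, -0.9]
grip_width: 39.6
time_s: 34.05
tcp_pos: [470.2, 24.2, 360.2]
orientation: [-179.9, 0.2, 90.1]
contact_force: [1.2, 0.4, -0.8]
grip_width: 39.2
```

```bash
python3 -m inch '[[1,0,0,0,0,0],[1,0,0,0,0,0],[1,0,0,0,0,0],[1,0,0,0,0,0],[1,0,0,0,0,0],[1,0,0,0,0,0],[1,0,0,0,0,0],[1,0,0,0,0,0],[1,0,0,0,0,0],[0.9,0,0,0,0,0]]' && python3 -m inch '[[0.8,0,0,0,0,0],[0.7,0,0,0,0,0],[0.5,0,0,0,0,0],[0,0,0.4,0,0,0],[0,0,0.8,0,0,0],[0,0,0.8,0,0,0],[0,0,0.8,0,0,0],[0,0,0.5,0,0,0],[0,0,0,0,0,0],[0,0,0,0,0,0]]'
```

```text
time_s: 35.3
tcp_pos: [462.4, 284.5, 358.2]
orientation: [-179.6, 0.3, 90.3]
contact_force: [-0.2, -0.4, -1.0]
grip_width: 39.4
time_s: 36.55
tcp_pos: [460.4, 335.3, 270.3]
orientation: [-179.4, 0.5, 90.3]
contact_force: [-0.4, -0.7, -0.6]
grip_width: 39.6
```

```bash
python3 -m inch '[[0.4,0.3,0,-0.01,0.008,0],[0.4,0.3,0,0,0,0],[0.26,0.18,0.2,0,0,0],[0,0,0.5,0,0,0],[0,0,0.6,0,0,0],[0,0,0.5,0,0,0],[0,0,0.2,0,0,0],[0,0,0,0,0,0],[0,0,0,0,0,0],[0,0,0,0,0,0]]'
```

```text
time_s: 37.8
tcp_pos: [481.5, 364.1, 217.5]
orientation: [179.9, -0.0, 90.3]
contact_force: [-0.1, 0.1, -0.7]
grip_width: 39.1
```

```bash
python3 -m inch '[[-0.08,-0.06,0.2,0,0,0],[0,0,0.25,0,0,0],[0,0,0.12,0,0,0],[0,0,0.02,0,0,0],[0,0,0,0,0,0],[0,0,0,0,0,0],[0,0,0,0,0,0],[0,0,0,0,0,0],[0,0,0,0,0,0],[0,0,0,0,0,0]]'
```

```text
time_s: 39.05
tcp_pos: [480.2, 362.1, 202.6]
orientation: [179.8, -0.1, 90.3]
contact_force: [0.5, -0.1, -0.2]
grip_width: 39.4
```

Down a last 0.5 mm, release, and go back towards the spare tray.

```bash
python3 -m inch '[[0,0,0.02,0,0,0],[0,0,0.02,0,0,0],[0,0,0,0,0,0],[0,0,0,0,0,0],[0,0,0,0,0,0],[0,0,0,0,0,0],[0,0,0,0,0,0],[0,0,0,0,0,0],[0,0,0,0,0,0],[0,0,0,0,0,0]]' && python3 -m inch '[[0,0,0,0,0,0],[0,0,0,0,0,0],[0,0,0,0,0,0],[0,0,0,0,0,0],[0,0,0,0,0,0],[0,0,0,0,0,0],[0,0,-0.4,0,0,0],[0,0,-0.8,0,0,0],[0,0,-1,0,0,0],[0,0,-1,0,0,0]]' 91 && python3 -m inch '[[0,0,-1,0,0,0],[-0.5,0.2,-1,0,0,0],[-1,0.3,-0.6,0,0,0],[-1,0.3,0,0,0,0],[-1,0.3,0,0,0,0],[-1,0.3,0,0,0,0],[-1,0.3,0,0,0,0],[-1,0.3,0,0,0,0],[-1,0.2,0,0,0,0],[-1,0,0,0,0,0]]'
```

```text
time_s: 40.3
tcp_pos: [480.1, 362.1, 202.5]
orientation: [179.8, -0.1, 90.4]
contact_force: [-0.6, -0.7, 3.3]
grip_width: 39.2
time_s: 41.55
tcp_pos: [479.6, 361.8, 284.2]
orientation: [179.9, -0.0, 90.3]
contact_force: [0.6, 0.4, -0.6]
grip_width: 90.8
time_s: 42.8
tcp_pos: [536.5, 144.8, 362.7]
orientation: [179.1, -0.3, 90.6]
contact_force: [-0.3, 1.4, -0.3]
grip_width: 91.2
```

```bash
python3 -m inch '[[-0.8,0,0.3,0.012,-0.004,0],[-0.7,0,0.6,0,0,0],[-0.4,0,0.6,0,0,0],[0,0,0.6,0,0,0],[0,0,0.3,0,0,0],[0,0,0,0,0,0],[0,0,0,0,0,0],[0,0,0,0,0,0],[0,0,0,0,0,0],[0,0,0,0,0,0]]'
```

```text
time_s: 44.05
tcp_pos: [537.3, 95.4, 302.6]
orientation: [179.6, -0.1, 90.6]
contact_force: [0.7, 0.6, -0.0]
grip_width: 91.0
```

```bash
python3 -m inch '[[-0.04,0.05,0.4,0.005,0,0],[0,0,0.6,0,0,0],[0,0,0.7,0,0,0],[0,0,0.7,0,0,0],[0,0,0.5,0,0,0],[0,0,0.1,0,0,0],[0,0,0,0,0,0],[0,0,0,0,0,0],[0,0,0,0,0,0],[0,0,0,0,0,0]]' 91 && python3 -m inch '[[0,0,0,0,0,0],[0,0,0,0,0,0],[0,0,0,0,0,0],[0,0,0,0,0,0],[0,0,0,0,0,0],[0,0,0,0,0,0],[0,0,0,0,0,0],[0,0,0,0,0,0],[0,0,0,0,0,0],[0,0,0,0,0,0]]' 40
```

```text
time_s: 45.3
tcp_pos: [538.6, 94.3, 222.3]
orientation: [180.0, -0.1, 90.5]
contact_force: [-1.0, 0.2, -0.5]
grip_width: 90.8
time_s: 46.55
tcp_pos: [539.0, 94.3, 222.9]
orientation: [179.9, -0.1, 90.5]
contact_force: [0.4, 0.5, 0.8]
grip_width: 51.4
```

```bash
python3 -m inch '[[0,0,-0.3,0,0,0],[0,0,-0.8,0,0,0],[0,0,-1,0,0,0],[0,0,-1,0,0,0],[-0.5,0,-0.6,0,0,0],[-0.9,-0.15,0,0,0,0],[-1,-0.15,0,0,0,0],[-1,-0.15,0,0,0,0],[-1,-0.15,0,0,0,0],[-1,-0.15,0,0,0,0]]' && python3 -m inch '[[-1,-0.15,0,0,0,0],[-1,-0.15,0,0,0,0],[-1,-0.15,0,0,0,0],[-1,-0.15,0,0,0,0],[-1,-0.15,0,0,0,0],[-1,-0.15,0,0,0,0],[-1,-0.15,0,0,0,0],[-1,-0.15,0,0,0,0],[-0.8,-0.15,0,0,0,0],[-0.5,0,0,0,0,0]]'
```

```text
time_s: 47.8
tcp_pos: [518.3, -47.1, 317.4]
orientation: [-179.6, -0.1, 90.7]
contact_force: [0.4, -0.3, -0.9]
grip_width: 51.6
time_s: 49.05
tcp_pos: [479.7, -294.6, 315.1]
orientation: [-179.0, -0.3, 90.4]
contact_force: [0.5, -0.2, -2.1]
grip_width: 51.3
```

```bash
python3 -m inch '[[-0.6,0,0,-0.017,-0.004,0],[-0.6,0,0,0,0,0],[-0.4,0,0.4,0,0,0],[0,0,0.7,0,0,0],[0,0,0.7,0,0,0],[0,0,0.6,0,0,0],[0,0,0.4,0,0,0],[0,0,0,0,0,0],[0,0,0,0,0,0],[0,0,0,0,0,0]]'
```

```text
time_s: 50.3
tcp_pos: [480.7, -337.9, 240.7]
orientation: [180.0, -0.1, 90.4]
contact_force: [-0.6, 1.1, -2.5]
grip_width: 51.3
```

```bash
python3 -m inch '[[0.09,-0.09,0.2,0,0,0],[0,0,0.25,0,0,0],[0,0,0.12,0,0,0],[0,0,0.05,0,0,0],[0,0,0,0,0,0],[0,0,0.02,0,0,0],[0,0,0,0,0,0],[0,0,0,0,0,0],[0,0,0,0,0,0],[0,0,0,0,0,0]]'
```

```text
time_s: 51.55
tcp_pos: [478.5, -335.6, 224.7]
orientation: [179.9, 0.0, 90.4]
contact_force: [-0.1, -0.5, -2.8]
grip_width: 51.6
```

```bash
python3 -m inch '[[0,0,0.03,0,0,0],[0,0,0.02,0,0,0],[0,0,0,0,0,0],[0,0,0,0,0,0],[0,0,0,0,0,0],[0,0,0,0,0,0],[0,0,0,0,0,0],[0,0,0,0,0,0],[0,0,0,0,0,0],[0,0,0,0,0,0]]'
```

```text
time_s: 52.8
tcp_pos: [478.5, -335.7, 223.9]
orientation: [179.9, 0.0, 90.4]
contact_force: [-0.4, 0.6, -1.2]
grip_width: 51.4
```

```bash
python3 -m inch '[[0,0,0.02,0,0,0],[0,0,0.01,0,0,0],[0,0,0,0,0,0],[0,0,0,0,0,0],[0,0,0,0,0,0],[0,0,0,0,0,0],[0,0,0,0,0,0],[0,0,0,0,0,0],[0,0,0,0,0,0],[0,0,0,0,0,0]]' && python3 -m inch '[[0,0,0,0,0,0],[0,0,0,0,0,0],[0,0,0,0,0,0],[0,0,0,0,0,0],[0,0,0,0,0,0],[0,0,0,0,0,0],[0,0,-0.4,0,0,0],[0,0,-0.8,0,0,0],[0,0,-1,0,0,0],[0,0,-1,0,0,0]]' 91 && python3 -m inch '[[0,0,-1,0,0,0],[0,0,-1,0,0,0],[0,0,-1,0,0,0],[-0.5,0,-0.4,0,0,0],[-1,0,0,0,0,0],[-1,0,0,0,0,0],[-0.6,0,0,0,0,0],[0,0,0,0,0,0],[0,0,0,0,0,0],[0,0,0,0,0,0]]'
python3 - <<'E'
from h import *
snap('wrist','w4');snap('side','side4');snap('scene','scene4')
a=cv2.imread('pics/w4.png')[0:250,120:440]
b=cv2.imread('pics/side4.png')[140:320,200:380]; c=cv2.imread('pics/scene4.png')[150:320,150:420]
r=lambda x,w,h:cv2.resize(x,(w,h),interpolation=cv2.INTER_CUBIC)
cv2.imwrite('pics/f4.png',np.vstack([np.hstack([r(a,384,300),r(b,300,300)]),r(c,684,300)]))
for f in('scene4','side4','w4'):
    P=cloud(f)
    for n,x,y,h in(('S',528,-94.5,59),('M',479.7,361.8,77),('L',478.3,-335.5,108)):
        m=(P[...,2]>h-8)&(P[...,2]<h+6)&(np.hypot(P[...,0]-x,P[...,1]-y)<35);q=P[m]
        if len(q)>5: print(f,n,len(q),((q.min(0)+q.max(0))/2).round(1),(q.max(0)-q.min(0)).round(1))
E
```

```text
time_s: 54.05
tcp_pos: [478.5, -335.6, 223.9]
orientation: [179.9, 0.1, 90.5]
contact_force: [-0.6, 0.3, 1.4]
grip_width: 51.5
time_s: 55.3
tcp_pos: [478.2, -335.5, 305.8]
orientation: [179.9, -0.0, 90.4]
contact_force: [-0.2, -0.0, 0.5]
grip_width: 91.1
time_s: 56.55
tcp_pos: [478.3, -412.4, 403.6]
orientation: [179.5, 0.4, 90.6]
contact_force: [0.2, 0.0, -0.0]
grip_width: 90.9
scene4 S 29 [530.7 -92.2  57.5] [18.8 18.1 12.5]
scene4 M 63 [480.3 366.5  75.2] [23.9 23.6 11.6]
scene4 L 50 [ 480.8 -330.1  106.7] [29.2 31.9 13.4]
side4 S 20 [527.8 -97.9  57.9] [16.9 18.  12.9]
side4 L 30 [ 478.9 -339.3  104.5] [32.3 29.8  8.5]
w4 L 949 [ 477.5 -333.2  108.2] [31.  30.8  6.1]
```

View pics/f4.png

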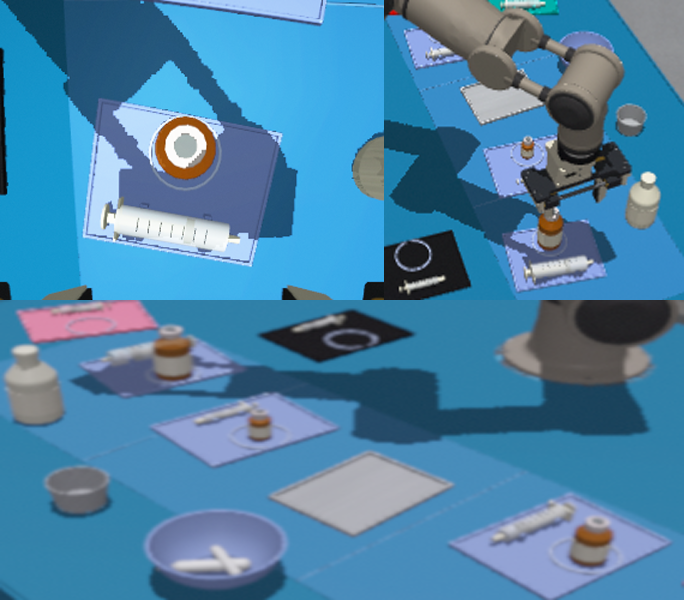

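The composite picture shows all three vials upright in their own bays: large at (185,145) in the wrist panel, small and middle in the scene panel. The basin, cup and bottle have not moved, and the gripper is clear.

```bash
python3 -c "
from h import *
s=get_state();print(s['time_s'],s['qd'].round(2));print(workorder.hand_in())"
```

```text
56.7 [-0.17  0.19 -0.24 -0.04 -0.13  0.02]
the job is handed in; nothing more can be done
None
```

I moved the large vial to the spare tray, then stood the small, middle and large vials in the bays with their matching syringes. I handed the job in at 56.7 s, with the gripper open and clear of everything.

**Last checks:** in the final pictures all three vials stand upright in their own bays, and the basin, cup and bottle look unmoved by eye. The cap centres measured within about 6 mm of the bay centres, against the 15 mm allowed. The close-up wrist view puts the large vial about 2–3 mm off.

**Disagreements and gaps:**
- **Camera offset:** the scene and side cameras differ by 5–9 mm in y on the same vial, a calibration offset that was there from the start. I placed the vials by the wrist camera.
- **Small and middle vials:** after placing, I checked these only from the fixed cameras; the arm hid the middle vial from the side camera, so that one rests on the scene view alone.

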